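Clamp the glued silicone puck square in the twin-screw press

ROBOT

A 7-joint arm with a two-finger parallel gripper is mounted at the origin on the work surface. World frame = base frame: x ahead of the robot, y to its left, z up, the work surface at z = 0. Lengths are in m, angles in rad, forces in N, time in s.
With the tool pointing down it reaches from about 0.4 to 0.85 m from the base axis. Payload 6.9 kg.
Tool frame: the origin (TCP) lies midway between the tips of the shut fingers; the grasp point (between the pads) lies behind it (ctrl.pinch_z is the z of the grasp point in the tool frame, in m); z points along the fingers, y is the direction in which the jaws open and shut (so a half turn about z gives the same grasp; the last joint's range is limited). The gripper opens to 85 mm and grips with 20 to 120 N. Pads are 22 mm wide; open, the fingers measure 114 mm over their backs; the gripper's body (76 mm by 85 mm) begins 54 mm behind the grasp point. The pads swing forward as they close: fully open they stand 13 mm farther back than shut.
Start: joints at [-1.018, 0.507, -0.238, 1.5, 0.126, 1.149, -0.155], TCP at [0.27, 0.564, 0.231] pointing down, gripper open.
Joint ranges: [-3.08, 3.08], [-0.24, 2.05], [-1.43, 1.35], [0, 2.5], [-1.52, 4.66], [0.17, 1.96], [-2.89, 2.89]. Speed limits (rad/s): [2.39, 2.39, 3.14, 3.14, 3.14, 3.14, 3.14].

INTERFACE

Orientations are given as a unit quaternion [w, x, y, z].
In Python, from station import ctrl, get_state, vision, ticket, models gives the robot as it stands. Calls block until the motion is done:
- ctrl.movep(position, orientation): joint-space move of the TCP to a pose.
- ctrl.movel(position, frame=None, max_speed=0.15): straight line of the TCP; frame=None keeps the orientation; max_speed is the mean speed in m/s.
- ctrl.set_joints(angles): joint-space move.
- ctrl.ungrasp() and ctrl.close_gripper(force=None): open the fingers fully, or close them until they stop; force is the grip in N (None keeps the last).
- ctrl.pause(seconds).
- ctrl.ik(position, orientation): joint angles nearest the present ones, or None.
- get_state(): the state.
- vision.grab_frame(name): name is "scene" or "top" or "wrist"; returns (picture, depth): 420x560x3 uint8, blue, green, red; 420x560 float32, m along the optical axis (not along the pixel's ray), 0 where there is no reading.
- vision.camera_info(name): a dict with "mtx" (3x3 intrinsics, pixels), "R" (3x3) and "t" (3): a world point X has camera coordinates R X + t; the wrist camera has in their place "hand_eye" (4x4, takes a point from camera to tool coordinates, whose origin is the TCP and whose axes are the flange's). Camera axes: x right, y down, z forward; pixel columns grow to the right and rows downward; lengths in m; the calibration is good to about 2 mm. The wrist camera is an equidistant fisheye: a pixel r from the principal point sees the ray r / f radians off the axis. A picture is of the moment at which its call begins: read the wrist's pose just before it. camera_info takes no time and is no camera call.
A pose or a line that the arm cannot do raises ctrl.Unreachable and nothing moves.
- ticket.close_job(): hands the job in, once; it reports no verdict.
Trained networks look in the newest picture that a camera, given by its name, has taken for a name from the list of things; names that differ only in an ending like _2 or _b are one class to them, and where a whole thing is asked for, a point or a joint stands for the part that bears it (a point fixed in the world has none). Each returns a list of dicts, best first, with "p" (0 to 1); they miss things now and then, are a little off and sometimes report something else, mostly with a low value. They report only what shows in the picture. A call takes as long as a camera call. They do not tell look-alikes from the thing itself.
- models.recognise(camera, target): "point" ([column, row] in pixels, amid what is visible of it).
- models.masks_of(camera, target): "mask" (420x560 bool, what is visible of it) and "point" ([column, row] in pixels, amid what is visible of it).
The state is a dict: "time": time; "qpos": joint angles; "qd": joint speeds; "tau": joint torques, N m; "tcp_pos": TCP position; "eef_rot": TCP orientation; "contact_force": force on the tool from outside, world axes, zero at the start; "wrist_torque": the same for the moment, N m; "width": finger opening in m.
Only numpy, scipy, OpenCV 4.12 (cv2) and the standard library are available. Lean on these libraries where they do the work, as an engineer would, in place of code of your own. Each camera call takes 0.05 s, during which the arm holds its last target.

TASK

The grey silicone puck has just been glued to its steel disc and must be clamped while the glue sets. Gently push it along the guides of the small twin-screw press until it sits home against the stop under the plate, then wind the two knobs down in turn, a little at a time so that the plate never leans more than about a degree and a half, until the plate is level and grips the puck firmly without crushing it. Let go and leave everything else on the counter where it stands.

Things in the scene. Friction and masses are not known exactly. Their poses are not given: they have to be found in the camera images.
- press: Small steel twin-screw press fixed on the counter, 230 mm wide. Origin on the counter under the centre of its plate and of the seated puck; x points from the open front tongue (robot side) to the stop, y to its left post, z up. Bed top 20 mm above the counter; tongue from x -110 to -45, 110 wide. Two guide rails 8 mm high, 63 mm apart from x -45 to +30, flaring out to the front.
- stop: Aluminium bar 50 mm wide, 12 mm high, fixed on the bed across the guides' far end. Origin at the middle of the foot of its front face, 29 mm beyond the press origin along x: the puck's rim meets it when home. Touch it gently with the puck, well under 35 N.
- puck: Loose round puck: steel disc 58 mm across, 8 mm high, with a grey silicone top 53 mm across. About 0.2 kg. Origin at its underside centre. It starts flat on the front tongue, 60 to 75 mm in front of its home. Its whole thickness is 18.5 to 21.5 mm and is not measured. The silicone gives about 1 mm per 90 N; 60 to 150 N (best 100) is a firm clamp, more begins to crush it.
- puck_center (a point): Point on the puck's axis, 10 mm above its underside.
- plate: Loose aluminium pressing plate, 210 mm along y, 44 mm deep, 12 mm thick, slotted ends around the two posts. Origin at its underside centre, 43 to 45 mm above the counter at the start; z is its upward normal. Springs on the posts hold it up against the nuts of the two knobs, so each end follows its knob. It may lean a little at the start.
- plate_left (a point): Point on the plate's top face (12 mm above its underside), 60 mm from the plate's middle towards the left (+y) post.
- plate_right (a point): Point on the plate's top face (12 mm above its underside), 60 mm from the plate's middle towards the right (-y) post.
- knob_left_grip (a point): Centre of the left knob's grip, on its vertical axis, 85 mm from the press's middle (posts 170 mm apart). Round black knob 44 mm across, 28 mm high, any grasp angle. Clockwise from above lowers it and its plate end 3 mm per rad; free for 9 rad. Turning takes 0.35 N m either way plus 0.003 N m per newton on its nut; it stays where left. The post ends 105 mm above the counter.
- knob_right_grip (a point): Centre of the right knob's grip; the same as the left knob, at the right (-y) post. The bottom of a knob is 17 mm over the plate's top. Once the puck is touched, each 0.1 rad on one knob adds about 13 N on the puck, shared by both nuts; a firm clamp adds about 0.15 N m at each knob.
- tamper: Bystander: copper-coloured tamper, 58 mm across, 85 mm high, stands behind the press. Origin under its middle.
- cup_a: Bystander: terracotta cup, 74 mm across, 75 mm high, behind the press. Origin under its middle.
- cup_b: Bystander: terracotta cup, 74 mm across, 75 mm high, to the right. Origin under its middle.
- canister: Bystander: empty steel canister with its lid on, 87 mm across, 111 mm high, left of the press. Origin under its middle.
- jug: Bystander: steel jug with a handle, 76 mm across, 90 mm high, to the right. Origin under its middle.
- spoon: Bystander: steel spoon, 150 mm long, lies to the right. Origin under its middle.
- jar: Bystander: white jar with a wooden cap, 70 mm across, 110 mm high, far left. Origin under its middle.
Mind the look-alikes: they are no part of the job. What is shaped like the plate but yellow is not meant.

How it is judged:
By the outcome, as a careful person would: the job done as asked, in the order asked, and still so for the second after the job is handed in, with the robot touching nothing.
It also fails if it takes over 72 s, if anything falls off the work surface, if the arm or the gripper's body presses on something with over 40 N, if the wrist force passes 120 N, or if a joint passes its speed limit or range.

## Working session

There is one attempt and no reset: what is moved stays moved. The work goes in short steps, each a Python script; the robot and the scene stay as the last script left them, time stands still between calls to the robot, and variables do not carry over. Pictures are saved under pics/ and viewed, and the job is handed in when it is done.

```bash
ls; mkdir -p pics
python3 - <<'E'
from station import ctrl, get_state, vision, models
import cv2
s=get_state();print(s, ctrl.pinch_z)
for n in("scene","top","wrist"):
    p,d=vision.grab_frame(n);cv2.imwrite(f"pics/{n}0.png",p)
    ci=vision.camera_info(n);print(n,ci)
    for t in("press","puck","plate","knob_left_grip","knob_right_grip","stop"):
        if n!="wrist":
            print(t,[(round(r['p'],2),r['point']) for r in models.recognise(n,t)])
print(get_state()['time'])
E
```

```text
pics
{'time': 0.0, 'qpos': array([-1.01851259,  0.50834303, -0.23752002,  1.50115385,  0.12570934,
        1.14892515, -0.15479727]), 'qd': array([-6.33524961e-04, -3.66327170e-04,  6.49703323e-04,  2.69398728e-04,
        6.99292605e-05,  1.77499230e-03, -2.34232202e-04]), 'tau': array([ 8.84481069e-04, -6.20588565e+01, -2.18599208e+00, -2.49654883e+01,
        1.27573186e-02,  1.23335174e-02, -3.32127286e-06]), 'tcp_pos': array([0.2698933 , 0.5631426 , 0.23041906]), 'eef_rot': array([-1.79245237e-04,  2.21527604e-01,  9.75153668e-01, -9.01652799e-04]), 'contact_force': array([-0.58168377,  0.2297394 , -0.12158732]), 'wrist_torque': array([ 0.00297361, -0.02038325, -0.01693021]), 'width': 0.08544652680422654} -0.0187
scene {'mtx': array([[501.5006749 ,   0.        , 278.00368701],
       [  0.        , 501.5006749 , 210.0094257 ],
       [  0.        ,   0.        ,   1.        ]]), 'R': array([[ 0.68366657,  0.72975499, -0.00759387],
       [ 0.44028885, -0.42073578, -0.79317535],
       [-0.58201868,  0.53892398, -0.60894598]]), 't': array([-0.40298783, -0.17611542,  1.95604921])}
[... 815 characters left out ...]
60.3, 278.7]), (0.62, [349.9, 274.7])]
knob_left_grip [(0.75, [260.0, 180.2])]
knob_right_grip [(0.57, [320.3, 191.6]), (0.32, [287.5, 207.0])]
stop [(0.4, [294.4, 176.2])]
wrist {'mtx': array([[325.1922621 ,   0.        , 274.25715319],
       [  0.        , 325.1922621 , 209.78531731],
       [  0.        ,   0.        ,   1.        ]]), 'hand_eye': array([[ 1.35205730e-03, -9.53601196e-01, -3.01069644e-01,
         7.68561370e-02],
       [ 9.99999084e-01,  1.31019098e-03,  3.40972174e-04,
         2.26101702e-04],
       [ 6.93072582e-05, -3.01069829e-01,  9.53602094e-01,
        -1.43747253e-01],
       [ 0.00000000e+00,  0.00000000e+00,  0.00000000e+00,
         1.00000000e+00]])}
0.75
```

Run:
```python
import cv2
p=cv2.imread("pics/top0.png");cv2.imwrite("pics/top0z.png",cv2.resize(p[130:300,180:400],None,fx=3.5,fy=3.5,interpolation=cv2.INTER_CUBIC))
p=cv2.imread("pics/scene0.png");cv2.imwrite("pics/scene0z.png",cv2.resize(p[140:320,160:400],None,fx=3.3,fy=3.3,interpolation=cv2.INTER_CUBIC))
```

```text
(no output)
```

View pics/top0.png

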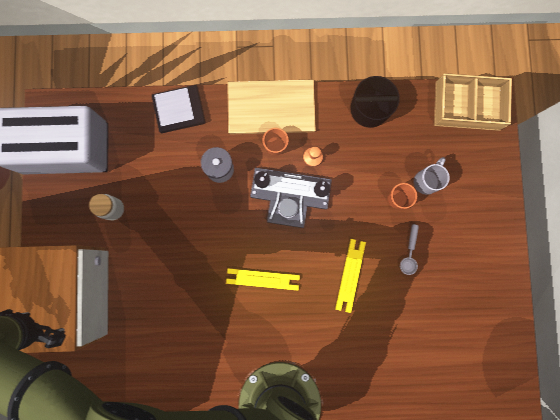

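View pics/scene0.png

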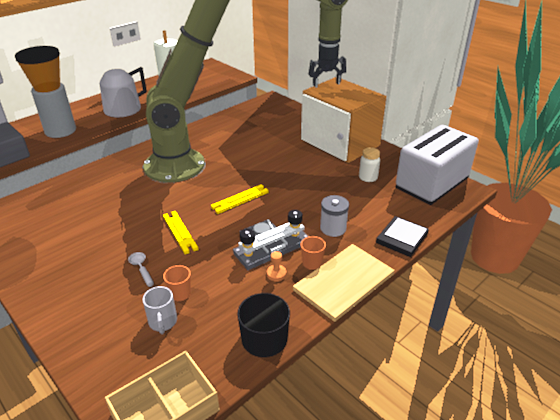

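```bash
sleep 1
```

```text
(no output)
```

View pics/top0z.png

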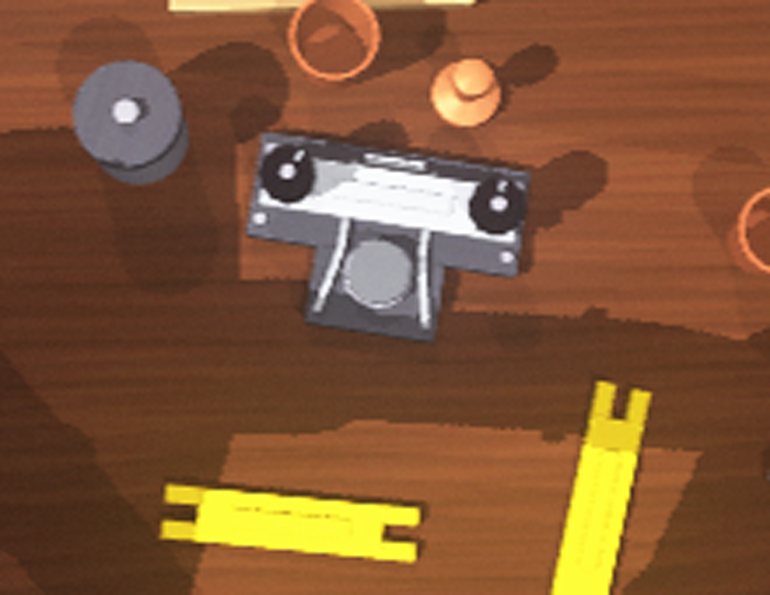

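View pics/scene0z.png

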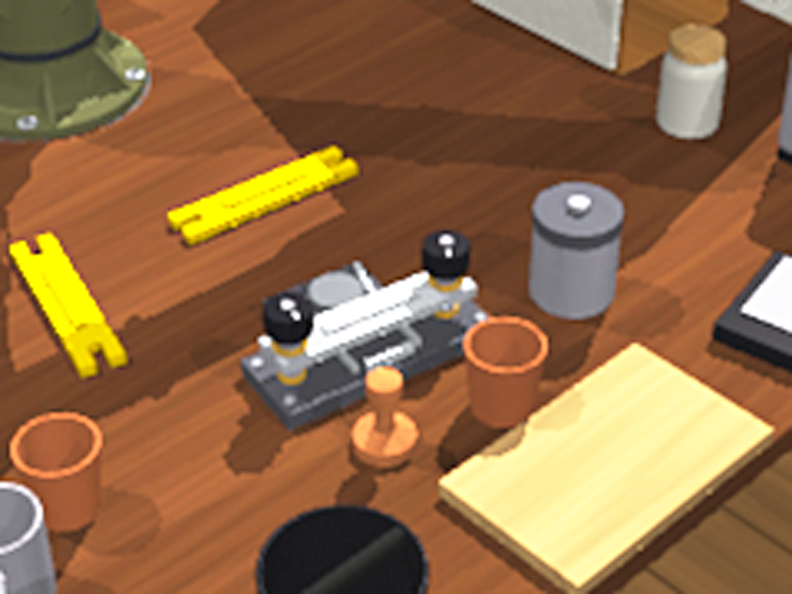

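The top picture shows the grey press at about (291,190), with knobs near (262,179) and (322,189) and the puck at (288,207) on its tongue. The two yellow plates, (262,280) and (350,275), are decoys. I'll work out rough positions next, then take a close look with the wrist camera.

```bash
cat > h.py <<'E'
from station import ctrl, get_state, vision, models, ticket
import numpy as np, cv2
from scipy.spatial.transform import Rotation as Ro
def ray(cam,uv):
    ci=vision.camera_info(cam);K=ci['mtx']
    d=np.linalg.inv(K)@np.array([uv[0],uv[1],1.]);R=ci['R'];return -R.T@ci['t'],R.T@d
def atz(cam,uv,z):
    o,d=ray(cam,uv);return o+d*(z-o[2])/d[2]
def down(yaw):  # tool z down, tool x at world angle yaw
    x=np.array([np.cos(yaw),np.sin(yaw),0]);z=np.array([0,0,-1.]);y=np.cross(z,x)
    q=Ro.from_matrix(np.c_[x,y,z]).as_quat();return np.r_[q[3],q[:3]]
def tcpT(s):
    q=s['eef_rot'];T=np.eye(4);T[:3,:3]=Ro.from_quat([q[1],q[2],q[3],q[0]]).as_matrix();T[:3,3]=s['tcp_pos'];return T
def wdirs(uv):
    ci=vision.camera_info('wrist');K=ci['mtx'];uv=np.atleast_2d(uv)
    a=(uv-K[:2,2])/K[0,0];th=np.linalg.norm(a,axis=1)+1e-12
    return np.c_[a/th[:,None]*np.sin(th)[:,None],np.cos(th)]
def watz(s,uv,z):
    T=tcpT(s)@vision.camera_info('wrist')['hand_eye'];d=wdirs(uv)@T[:3,:3].T;o=T[:3,3]
    return o+d*((z-o[2])/d[:,2])[:,None]
def wcloud(s,d,m):
    v,u=np.nonzero(m&(d>0));D=wdirs(np.c_[u,v]);P=D/D[:,2:]*d[v,u][:,None]
    T=tcpT(s)@vision.camera_info('wrist')['hand_eye'];return P@T[:3,:3].T+T[:3,3]
def yaw_now(s=None):
    T=tcpT(s or get_state());return np.arctan2(T[1,0],T[0,0])
E
python3 - <<'E'
from h import *
kl=atz('top',(262.3,178.6),.101);kr=atz('top',(322,188.6),.101);pk=atz('top',(288,207.5),.04)
m=(kl+kr)/2;d=kl-kr;print(kl,kr,np.linalg.norm(d),m,pk,np.arctan2(-d[0],d[1]))
yaw=np.arctan2(-d[0],d[1])
for y in (yaw,yaw+np.pi,yaw+np.pi/2,yaw-np.pi/2):
    for p in ([m[0]-.03,m[1],.2],[m[0],m[1],.068]):print(y,ctrl.ik(p,down(y)))
E
```

```text
[0.6331587  0.03122339 0.101     ] [ 0.60046296 -0.13420751  0.101     ] 0.16863094322601987 [ 0.61681083 -0.05149206  0.101     ] [ 0.55664615 -0.0402726   0.04      ] -0.19512515472911685
-0.19512515472911685 [-0.30424992  0.5276035   0.5635978   1.65286768 -0.31471943  1.05296552
 -1.41061033]
-0.19512515472911685 [-0.27048663  0.72089649  0.53516111  1.72009799 -0.4726169   0.83227089
 -1.28592705]
2.9464674988606765 [ 0.07526415  0.47192079 -0.04519     1.64773347  0.0240663   1.0224807
  1.39813273]
2.9464674988606765 [ 0.13254222  0.65852505 -0.14522574  1.71446567  0.12655026  0.7777306
  1.30264707]
1.3756711720657797 [-0.17472148  0.49359336  0.34669049  1.65117512 -0.18891501  1.02993638
  0.03630992]
1.3756711720657797 [-0.12242888  0.67515314  0.27523482  1.71807968 -0.2434507   0.78195706
  0.0738632 ]
-1.7659214815240134 [ 0.34403908  0.5006285  -0.46789827  1.64402365  0.25119224  1.05707263
  2.74778529]
-1.7659214815240134 [ 0.37528613  0.70787387 -0.55617664  1.711045    0.47041828  0.85925618
  2.55993095]
```

Run:
```python
from h import *
ctrl.movep([.585,-.045,.2],down(2.946))
s=get_state();p,d=vision.grab_frame('wrist');cv2.imwrite('pics/w1.png',p);np.savez('w1.npz',p=p,d=d,**{k:s[k] for k in('tcp_pos','eef_rot')})
for t in("puck","plate","knob_left_grip","stop"):
    for i,r in enumerate(models.masks_of('wrist',t)):
        print(t,round(r['p'],2),r['point'],r['mask'].sum());np.save(f'm_{t}_{i}.npy',r['mask'])
print(s['time'],s['tcp_pos'],s['contact_force'],s['wrist_torque'],get_state()['time'])
```

```text
puck 0.56 [272.4, 162.4] 2659
plate 0.91 [84.7, 55.5] 3877
plate 0.64 [271.5, 226.0] 7621
knob_left_grip 0.64 [369.0, 239.8] 2084
stop 0.56 [262.6, 255.3] 71
stop 0.47 [276.1, 223.8] 7557
3.1833 [ 0.58512885 -0.04371605  0.20001432] [ 0.33340074 -0.04941064 -0.93168849] [-0.00374693 -0.00882929 -0.03065591] 3.4333
```

View pics/w1.png

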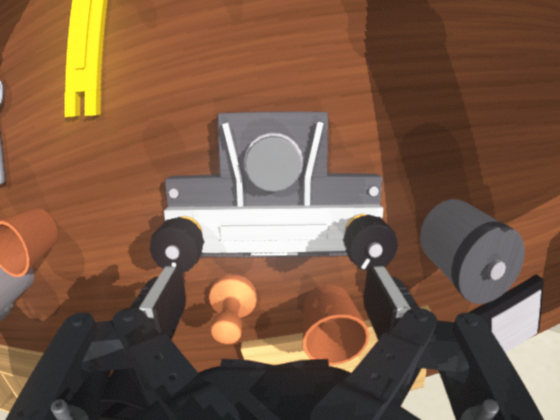

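The wrist view has the puck at (273,162) between the flared rails. The plate is at (275,228), with the left knob at (371,241) and the right knob at (177,243).

Run:
```python
from h import *
f=np.load('w1.npz');s={k:f[k] for k in f};d=f['d'];p=f['p']
pl=np.load('m_plate_1.npy');pu=np.load('m_puck_0.npy')
er=lambda m,n:cv2.erode(m.astype(np.uint8),np.ones((n,n)))>0
P=wcloud(s,d,er(pl,7));print('plate z',np.percentile(P[:,2],[5,50,95]),len(P))
Q=wcloud(s,d,er(pu,7));print('puck z',np.percentile(Q[:,2],[5,50,95]))
# bed
m=np.zeros(d.shape,bool);m[183:200,178:205]=1;m[183:200,330:365]=1;m[118:130,235:310]=1
B=wcloud(s,d,m)
def fit(X):
    for _ in range(4):
        A=np.c_[X[:,:2],np.ones(len(X))];c=np.linalg.lstsq(A,X[:,2],rcond=None)[0];r=X[:,2]-A@c;X=X[abs(r)<max(2*r.std(),5e-4)]
    return c,r.std(),X
for n,X in(('plate',P[(P[:,2]>.045)&(P[:,2]<.065)]),('bed',B[(B[:,2]>.01)&(B[:,2]<.03)]),('puck',Q)):
    c,sd,X=fit(X);print(n,c,sd,len(X),X.mean(0))
g=cv2.cvtColor(p,cv2.COLOR_BGR2GRAY)
for n,(u0,v0) in(('L',(371,241)),('R',(177,243))):
    w=g[v0-32:v0+32,u0-32:u0+32]
    dd=d[v0-32:v0+32,u0-32:u0+32]
    m=np.zeros(d.shape,bool);m[v0-32:v0+32,u0-32:u0+32]=1
    C=wcloud(s,d,m);T=C[(C[:,2]>.094)];print(n,np.percentile(C[:,2],[50,80,90,97]),len(T),(T.max(0)+T.min(0))/2,T.mean(0),np.ptp(T,axis=0))
for n,uv in(('postL',(375,250)),('postR',(172,253))):print(n,watz(s,uv,.105))
print('puck ctr', cv2.minEnclosingCircle(np.argwhere(pu)[:,::-1].astype(np.float32)))
z=np.vstack([cv2.resize(p[100:290,150:410],None,fx=3,fy=3,interpolation=cv2.INTER_CUBIC)]);cv2.imwrite('pics/w1z.png',z)
```

```text
plate z [0.05589498 0.05742568 0.06163163] 5945
puck z [0.04061394 0.04187849 0.04302272]
plate [ 0.01837481 -0.01031855  0.04586977] 0.0014786903638306166 4864 [ 0.61420081 -0.05083143  0.05739759]
bed [-0.00149325  0.0006018   0.02189866] 0.000583181308835045 1709 [ 0.55939648 -0.03684036  0.02104392]
puck [-0.00403843  0.0028058   0.0442247 ] 0.0005822501261785935 1761 [ 0.55674772 -0.03915752  0.04187407]
L [0.09193095 0.10179577 0.10243735 0.10687568] 1996 [0.61791898 0.0271887  0.15952495] [0.62862851 0.02973093 0.10827324] [0.07074117 0.05521411 0.13097424]
R [0.09238581 0.1029328  0.10361962 0.21884516] 1998 [ 0.59497011 -0.11978765  0.16040468] [ 0.59804986 -0.12812036  0.11175195] [0.05982921 0.07390706 0.1327674 ]
postL [[0.63440828 0.03258912 0.105     ]]
postR [[ 0.60462086 -0.1344637   0.105     ]]
puck ctr ((272.9315185546875, 161.3972625732422), 29.43073844909668)
```

View pics/w1z.png

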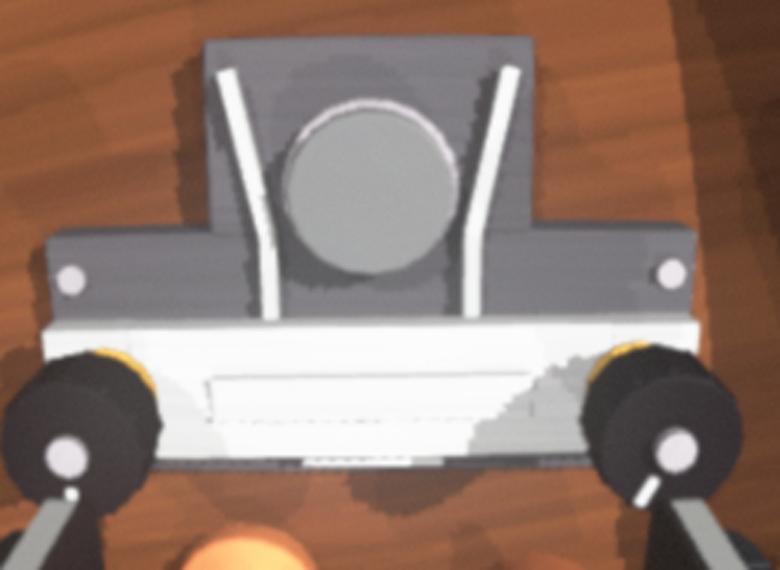

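Run:
```python
from h import *
f=np.load('w1.npz');s={k:f[k] for k in f};d=f['d'];p=f['p']
for n,(u0,v0) in(('L',(371,241)),('R',(177,243))):
    m=np.zeros(d.shape,bool);m[v0-35:v0+35,u0-35:u0+35]=1
    C=wcloud(s,d,m);T=C[(C[:,2]>.0995)&(C[:,2]<.1045)]
    c0=np.median(T[:,:2],0)
    H=cv2.convexHull((T[:,:2]*1e4).astype(np.float32))/1e4
    c,r=cv2.minEnclosingCircle((T[:,:2]*1e3).astype(np.float32));print(n,c,r,T.mean(0),np.median(T[:,2]),np.ptp(T[:,:2],axis=0),len(T))
    Z=C[(C[:,2]>.1045)&(C[:,2]<.11)];print('  post',Z.mean(0),len(Z))
m=np.load('m_puck_0.npy')
Q=wcloud(s,d,m);print('pucksil',cv2.minEnclosingCircle((Q[Q[:,2]>.038][:,:2]*1e3).astype(np.float32)))
# bed corner points from zoomed picture
Z=lambda u,v:(150+u/3,100+v/3)
for n,u,v in(('tongueR',204,40),('tongueL',533,38),('bedR',48,235),('bedL',694,228),('screwR',71,280),('screwL',671,274)):print(n,watz(s,Z(u,v),.021)[0,:2])
for n,u,v in(('railR',272,318),('railL',471,316),('railRbend',268,235),('railLbend',474,235)):print(n,watz(s,Z(u,v),.028)[0,:2])
for n,u,v in(('plR',43,330),('plL',698,325)):print(n,watz(s,Z(u,v),.057)[0,:2])
```

```text
L (634.056396484375, 32.361175537109375) 22.009767532348633 [0.63245948 0.03187469 0.10155131] 0.1015582572341531 [0.04065801 0.04359938] 1563
  post [0.63400751 0.03220971 0.10592141] 132
R (603.227783203125, -133.7767333984375) 22.68049430847168 [ 0.6013198  -0.13236121  0.10254185] 0.10263471279237446 [0.04314073 0.04357169] 1564
  post [ 0.60336656 -0.13411114  0.10568191] 135
pucksil ((559.0427856445312, -39.44805145263672), 26.618532180786133)
tongueR [ 0.50116783 -0.0835289 ]
tongueL [0.52132077 0.0228103 ]
bedR [ 0.55400522 -0.15314317]
bedL [0.59488776 0.06920194]
screwR [ 0.5714957  -0.14913082]
screwL [0.60989914 0.05886286]
railR [ 0.5971375  -0.08050248]
railL [ 0.60938407 -0.01410652]
railRbend [ 0.56879912 -0.07552808]
railLbend [ 0.58189393 -0.00849316]
plR [ 0.57861862 -0.14976176]
plL [0.61717531 0.05638491]
```

```bash
cat >> h.py <<'E'
C=np.array([.619,-.0508]);YAW=-.184
ux=np.array([np.cos(YAW),np.sin(YAW)]);uy=np.array([-np.sin(YAW),np.cos(YAW)])
def W(x,y,z):return np.r_[C+x*ux+y*uy,z]
KL=np.array([.6340,.0323]);KR=np.array([.6034,-.1340])
def F():
    s=get_state();f=s['contact_force'];return np.round([f[:2]@ux,f[:2]@uy,f[2]],2),np.round(s['wrist_torque'],3),round(s['time'],2)
E
python3 - <<'E'
from h import *
ctrl.close_gripper(40)
q=down(YAW+np.pi)
ctrl.movep(W(-.12,0,.10),q)
ctrl.movel(W(-.12,0,.025),max_speed=.12)
print(F())
ctrl.movel(W(-.106,0,.025),max_speed=.06);print(F())
ctrl.movel(W(-.048,0,.025),max_speed=.06);print(F())
s=get_state();print(s['tcp_pos'],W(-.048,0,.025),s['width'])
for x in np.arange(-.046,-.032,.001):
    ctrl.movel(W(x,0,.025),max_speed=.02);f=F();print(round(x,4),f)
    if f[0][0]<-6:break
p,d=vision.grab_frame('wrist');cv2.imwrite('pics/w2.png',p)
p,d=vision.grab_frame('scene');cv2.imwrite('pics/s2.png',cv2.resize(p[180:280,210:340],None,fx=5,fy=5))
E
```

```text
(array([0.63, 0.27, 0.69]), array([-0.031, -0.031,  0.068]), 5.57)
(array([-0.35, -0.16,  0.09]), array([-0.019,  0.036,  0.073]), 5.95)
(array([ 0.33, -0.5 ,  0.6 ]), array([0.04 , 0.036, 0.051]), 7.07)
[ 0.57193267 -0.04201694  0.02508549] [ 0.57181025 -0.04201775  0.025     ] -0.00024358054024994338
-0.046 (array([-2.16,  0.71,  0.24]), array([ 0.003,  0.266, -0.003]), 7.32)
-0.045 (array([-1.32,  0.14, -0.18]), array([ 0.05 ,  0.341, -0.038]), 7.57)
-0.044 (array([-2.14,  0.41,  0.06]), array([0.029, 0.262, 0.016]), 7.82)
-0.043 (array([-0.81,  1.02, -1.1 ]), array([ 0.051,  0.23 , -0.018]), 8.07)
-0.042 (array([-0.76, -0.21, -0.78]), array([-0.008,  0.219,  0.035]), 8.32)
-0.041 (array([-1.04,  1.33, -0.03]), array([ 0.115,  0.198, -0.049]), 8.57)
-0.04 (array([-0.95, -0.23, -0.13]), array([ 0.042,  0.225, -0.   ]), 8.82)
-0.039 (array([-2.84,  0.6 ,  1.03]), array([ 0.139,  0.624, -0.02 ]), 9.07)
-0.038 (array([-5.7 ,  0.67,  2.67]), array([0.17 , 1.052, 0.038]), 9.32)
-0.037 (array([-6.86,  0.35,  4.09]), array([0.283, 1.469, 0.028]), 9.57)
```

View pics/w2.png

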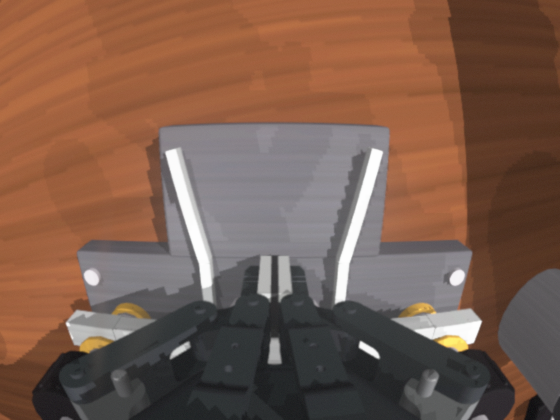

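View pics/s2.png

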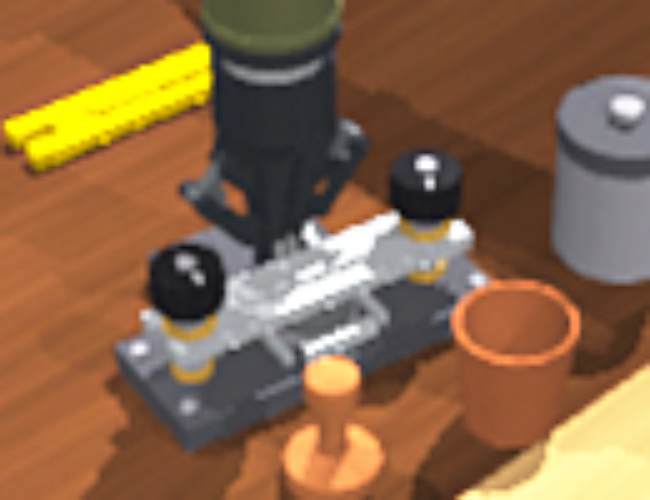

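The puck reached the stop where geometry predicts: the force started rising at finger x of about -0.040 and I stopped at 7 N. I'll retreat and check it, then start with the right knob, because that end of the plate is about 1.1 mm higher.

```bash
cat >> h.py <<'E'
def grab(k,z,yaw,force=60):
    ctrl.ungrasp()
    ctrl.movep(np.r_[k,.135],down(yaw))
    ctrl.movel(np.r_[k,z],max_speed=.1)
    ctrl.close_gripper(force)
    s=get_state();print('grip',round(s['width'],4),F())
def turn(k,z,yaw,total,step=.2,pause=0.05):
    n=int(np.ceil(abs(total)/step-1e-6))
    for i in range(1,n+1):
        a=total*i/n
        j=ctrl.ik(np.r_[k,z-.003*a],down(yaw-a));
        j0=get_state()['qpos']
        if j is None or abs(j-j0)[:6].max()>.15: print('IK',j,j0);break
        ctrl.set_joints(j);ctrl.pause(pause)
        print(round(a,2),F(),'real',round(yaw-yaw_now(),3) if 1 else 0)
def release(k,z=.14):
    ctrl.ungrasp();print('rel',F())
    s=get_state();ctrl.movel(np.r_[s['tcp_pos'][:2],z],max_speed=.15)
E
python3 - <<'E'
from h import *
ctrl.movel(W(-.075,0,.025),max_speed=.08);ctrl.movel(W(-.085,0,.17),max_speed=.2)
p,d=vision.grab_frame('wrist');cv2.imwrite('pics/w3.png',p)
E
```

```text
(no output)
```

View pics/w3.png

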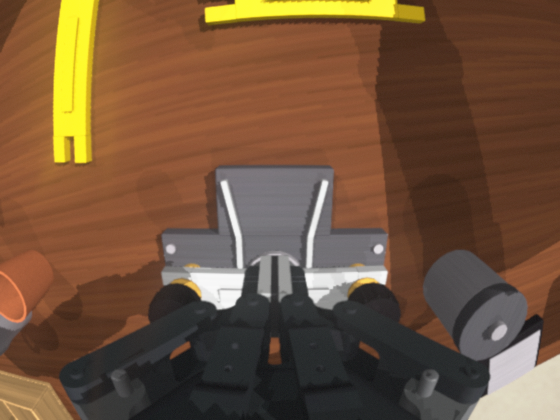

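The puck's rim shows centred at (275,255), just in front of the plate edge, so it is home. Next is the right knob.

Run:
```python
from h import *
y=YAW+np.pi
grab(KR,.067,y);turn(KR,.067,y,.8);release(KR)
print(get_state()['time'])
s=get_state();p,d=vision.grab_frame('wrist');cv2.imwrite('pics/w4.png',p)
```

```text
grip 0.0427 (array([-1.18, -0.84,  5.4 ]), array([-0.206,  0.31 , -0.027]), 13.88)
0.2 (array([-1.29, -1.03,  5.24]), array([-0.06 ,  0.311, -0.352]), 14.2) real 0.201
0.4 (array([-1.29, -1.51,  5.27]), array([-0.13 ,  0.198, -0.389]), 14.53) real 0.401
0.6 (array([-0.89, -0.68,  4.97]), array([-0.116,  0.303, -0.376]), 14.85) real 0.602
0.8 (array([-0.89, -1.32,  5.75]), array([-0.141,  0.268, -0.365]), 15.17) real 0.801
rel (array([0.27, 0.54, 1.03]), array([0.026, 0.033, 0.002]), 15.67)
16.3167
```

View pics/w4.png

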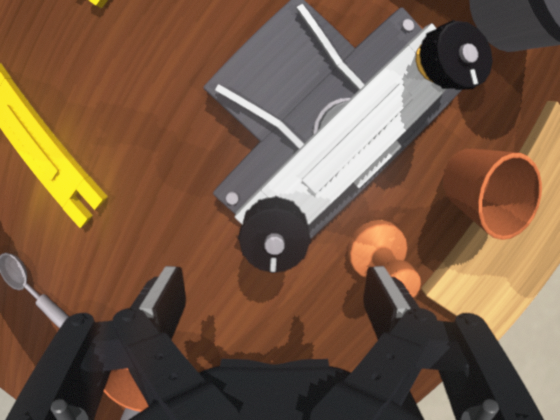

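The right knob turned without slipping, at about 0.37 N m (free friction plus spring). Now the left knob.

Run:
```python
from h import *
y=YAW+np.pi
grab(KL,.066,y);turn(KL,.066,y,.8);release(KL,.135)
# central view for lean
ctrl.movep(W(-.05,0,.2),down(y))
s=get_state();p,d=vision.grab_frame('wrist');cv2.imwrite('pics/w5.png',p);np.savez('w5.npz',p=p,d=d,**{k:s[k] for k in('tcp_pos','eef_rot')})
print(s['time'])
```

```text
grip 0.0425 (array([-1.61, -0.36,  5.09]), array([ 0.041,  0.331, -0.015]), 18.62)
0.2 (array([-1.25,  0.76,  5.44]), array([ 0.054,  0.271, -0.305]), 18.94) real 0.201
0.4 (array([-1.38,  0.15,  5.21]), array([ 0.087,  0.311, -0.324]), 19.27) real 0.401
0.6 (array([-1.59,  1.53,  5.63]), array([ 0.119,  0.29 , -0.335]), 19.59) real 0.601
0.8 (array([-0.35,  0.72,  6.41]), array([ 0.142,  0.319, -0.394]), 19.92) real 0.801
rel (array([0.23, 0.48, 0.05]), array([0.043, 0.007, 0.016]), 20.42)
21.8083
```

View pics/w5.png

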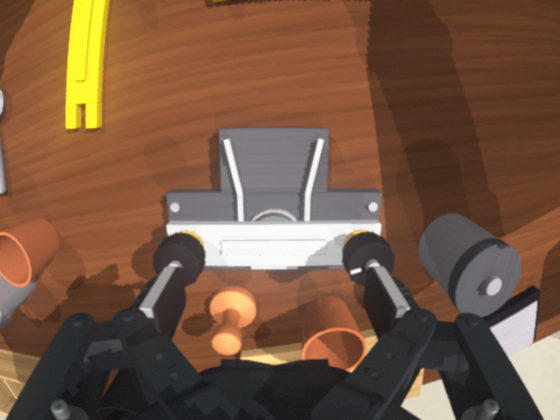

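```bash
cat >> h.py <<'E'
def lean(fn,show=True):
    f=np.load(fn);s={k:f[k] for k in f};d=f['d']
    A=wcloud(s,d,np.ones(d.shape,bool))
    r=A[:,:2]-C;x=r@ux;y=r@uy;z=A[:,2]
    bed=(abs(y)>.05)&(abs(y)<.11)&(x>-.042)&(x<-.026)&(z>.014)&(z<.028)
    if f['p'] is None: pass
    def fit(m):
        X=np.c_[x[m],y[m],np.ones(m.sum())];Z=z[m]
        for _ in range(5):
            c=np.linalg.lstsq(X,Z,rcond=None)[0];e=Z-X@c;k=abs(e)<max(2.5*e.std(),4e-4);X,Z=X[k],Z[k]
        return c,e.std(),len(Z)
    for lo,hi in((-.018,-.003),):
        pl=(abs(y)<.058)&(x>lo)&(x<hi)&(z>.042)&(z<.064)
        print('plate',fit(pl))
    tb=(abs(y)<.035)&(x>-.105)&(x<-.08)&(z>.012)&(z<.028)
    print('bed',fit(bed),'tongue z',np.median(z[tb]))
    for n,k in(('L',KL),('R',KR)):
        q=np.linalg.norm(A[:,:2]-k,axis=1);m=(q<.019)&(q>.007)&(z>.088)&(z<.106);print(n,'knob top',np.median(z[m]),m.sum())
E
python3 - <<'E'
from h import *
lean('w1.npz');lean('w5.npz')
E
```

```text
plate (array([ 0.27957387, -0.0072937 ,  0.06097907]), np.float64(0.001375855740037356), 1986)
bed (array([0.00517506, 0.00045426, 0.02120771]), np.float64(0.0006746742746435905), 1522) tongue z 0.021128863893379285
L knob top 0.10163568463948817 1146
R knob top 0.10273629400723386 1108
plate (array([ 0.27125916, -0.00688782,  0.05844419]), np.float64(0.0013901451242031208), 1892)
bed (array([-0.01646988,  0.00052248,  0.02041204]), np.float64(0.0006852783850087321), 1494) tongue z 0.02113020587342973
L knob top 0.0992155027359355 838
R knob top 0.10029284543290273 803
```

Run:
```python
from h import *
y=YAW+np.pi
grab(KR,.067-.0024,y);turn(KR,.067-.0024,y,.6,.1,.1);release(KR,.13)
print(get_state()['time'])
```

```text
grip 0.0426 (array([-1.45, -1.03,  6.41]), array([-0.157,  0.363,  0.03 ]), 23.94)
0.1 (array([-1.38, -1.18,  5.39]), array([-0.131,  0.289, -0.158]), 24.29) real 0.101
0.2 (array([-1.23, -1.14,  4.88]), array([-0.152,  0.293, -0.167]), 24.64) real 0.201
0.3 (array([-1.34, -1.08,  4.29]), array([-0.096,  0.321, -0.217]), 24.99) real 0.301
0.4 (array([-2.1 , -0.77,  5.34]), array([-0.122,  0.265, -0.126]), 25.34) real 0.401
0.5 (array([-1.57, -1.08,  5.07]), array([-0.108,  0.194, -0.19 ]), 25.69) real 0.501
0.6 (array([-1.15, -1.2 ,  5.25]), array([-0.079,  0.236, -0.199]), 26.04) real 0.601
rel (array([-0.45, -0.01, -0.08]), array([ 0.041, -0.018,  0.018]), 26.54)
27.1417
```

Run:
```python
from h import *
y=YAW+np.pi
grab(KL,.066-.0024,y);turn(KL,.066-.0024,y,.4,.2,.05);release(KL,.135)
ctrl.movep(W(-.05,0,.2),down(y))
s=get_state();p,d=vision.grab_frame('wrist');cv2.imwrite('pics/w6.png',p);np.savez('w6.npz',p=p,d=d,**{k:s[k] for k in('tcp_pos','eef_rot')})
print(s['time']);lean('w6.npz')
```

```text
grip 0.0427 (array([-1.73,  0.84,  4.9 ]), array([ 0.132,  0.326, -0.032]), 29.42)
0.2 (array([-2.77, -0.94,  6.  ]), array([ 0.062,  0.354, -0.323]), 29.74) real 0.201
0.4 (array([-1.68,  1.02,  7.22]), array([ 0.03 ,  0.383, -0.28 ]), 30.07) real 0.401
rel (array([-0.28,  0.32, -0.17]), array([-0.055,  0.035,  0.011]), 30.57)
31.7417
plate (array([ 0.26943487, -0.00283529,  0.05712007]), np.float64(0.0013568963915046954), 1862)
bed (array([-0.01295616,  0.00084433,  0.02048227]), np.float64(0.0006448350410361818), 1485) tongue z 0.02108915978064413
L knob top 0.09812139651075658 830
R knob top 0.09866759784322109 826
```

View pics/w6.png

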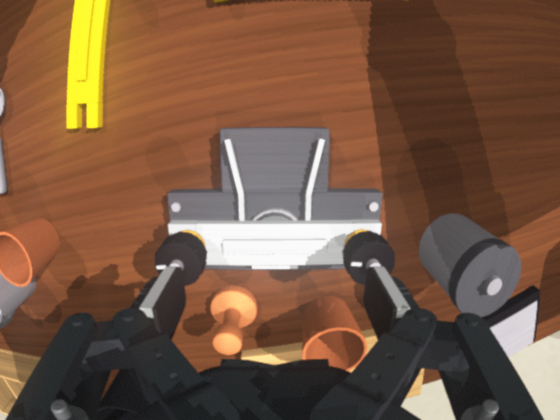

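Run:
```python
from h import *
y=YAW+np.pi
z=.067-.0042
grab(KR,z,y);turn(KR,z,y,.4,.2,.0)
for t in (.02,.03,.05): ctrl.pause(t);print(F())
release(KR,.13)
print(get_state()['time'])
z=.066-.0036
grab(KL,z,y);turn(KL,z,y,.2,.2,.0)
for t in (.02,.03,.05): ctrl.pause(t);print(F())
```

```text
grip 0.0427 (array([-1.74, -0.07,  5.16]), array([-0.137,  0.312,  0.077]), 33.9)
0.2 (array([-1.83, -0.68,  5.91]), array([-0.141,  0.291, -0.22 ]), 34.17) real 0.202
0.4 (array([-1.78, -1.89,  6.67]), array([-0.106,  0.345, -0.153]), 34.43) real 0.402
(array([-1.5 , -1.51,  6.58]), array([-0.088,  0.344, -0.166]), 34.45)
(array([-1.97, -1.37,  6.68]), array([-0.055,  0.349, -0.23 ]), 34.48)
(array([-1.16, -1.75,  5.85]), array([-0.035,  0.349, -0.237]), 34.53)
rel (array([-0.87, -0.36,  0.03]), array([ 0.001, -0.062, -0.053]), 35.03)
35.6417
grip 0.0429 (array([-1.7 ,  0.76,  4.87]), array([ 0.112,  0.318, -0.028]), 37.92)
0.2 (array([-1.33,  0.69,  6.39]), array([ 0.017,  0.377, -0.167]), 38.2) real 0.201
(array([-1.03,  0.12,  6.57]), array([ 0.056,  0.316, -0.194]), 38.22)
(array([-1.63,  0.27,  6.53]), array([ 0.031,  0.382, -0.134]), 38.25)
(array([-0.76,  1.14,  6.59]), array([ 0.087,  0.331, -0.121]), 38.3)
```

```bash
cat >> h.py <<'E'
def fine(k,z,yaw,angs):
    o=[]
    for a in angs:
        ctrl.set_joints(ctrl.ik(np.r_[k,z-.003*a],down(yaw-a)));s=get_state();o.append((round(a,3),round(s['wrist_torque'][2],3),round(s['tau'][6],3)))
    print(*o);print('t',get_state()['time'])
E
python3 - <<'E'
from h import *
y=YAW+np.pi
z=.066-.0036
fine(KL,z,y,[.18,.16,.14,.12,.10,.12,.14,.16,.18,.20])
E
```

```text
(0.18, np.float64(0.057), np.float64(0.011)) (0.16, np.float64(0.029), np.float64(0.012)) (0.14, np.float64(0.046), np.float64(0.017)) (0.12, np.float64(0.04), np.float64(0.022)) (0.1, np.float64(0.019), np.float64(0.027)) (0.12, np.float64(0.295), np.float64(-0.323)) (0.14, np.float64(0.28), np.float64(-0.34)) (0.16, np.float64(0.289), np.float64(-0.346)) (0.18, np.float64(0.276), np.float64(-0.351)) (0.2, np.float64(0.354), np.float64(-0.356))
t 40.8
```

Run:
```python
from h import *
y=YAW+np.pi
z=.066-.0036
def r(): 
    s=get_state();return round(s['time'],3),round(s['wrist_torque'][2],3),round(s['tau'][6],3),round(y-yaw_now(s),4)
print(r());ctrl.pause(.05);print(r())
for a in (.22,.20,.18,.20,.22):
    ctrl.set_joints(ctrl.ik(np.r_[KL,z-.003*a],down(y-a)));print(a,r())
    for i in range(3): ctrl.pause(.02);print('   ',r())
```

```text
(40.8, np.float64(0.354), np.float64(-0.356), np.float64(0.199))
(40.85, np.float64(0.351), np.float64(-0.317), np.float64(0.1989))
0.22 (41.1, np.float64(0.356), np.float64(-0.361), np.float64(0.219))
    (41.117, np.float64(0.326), np.float64(-0.341), np.float64(0.2189))
    (41.133, np.float64(0.316), np.float64(-0.329), np.float64(0.2189))
    (41.15, np.float64(0.352), np.float64(-0.322), np.float64(0.2189))
0.2 (41.4, np.float64(0.07), np.float64(-0.011), np.float64(0.1996))
    (41.417, np.float64(0.029), np.float64(-0.032), np.float64(0.1995))
    (41.433, np.float64(0.073), np.float64(-0.044), np.float64(0.1996))
    (41.45, np.float64(0.027), np.float64(-0.051), np.float64(0.1996))
0.18 (41.7, np.float64(0.0), np.float64(0.005), np.float64(0.1796))
    (41.717, np.float64(0.086), np.float64(-0.015), np.float64(0.1797))
    (41.733, np.float64(0.029), np.float64(-0.027), np.float64(0.1796))
    (41.75, np.float64(0.085), np.float64(-0.034), np.float64(0.1796))
0.2 (42.0, np.float64(0.284), np.float64(-0.343), np.float64(0.1991))
    (42.017, np.float64(0.22), np.float64(-0.322), np.float64(0.199))
    (42.033, np.float64(0.315), np.float64(-0.31), np.float64(0.1989))
    (42.05, np.float64(0.324), np.float64(-0.303), np.float64(0.1989))
0.22 (42.3, np.float64(0.323), np.float64(-0.36), np.float64(0.2189))
    (42.317, np.float64(0.315), np.float64(-0.34), np.float64(0.2189))
    (42.333, np.float64(0.3), np.float64(-0.328), np.float64(0.2189))
    (42.35, np.float64(0.306), np.float64(-0.321), np.float64(0.2189))
```

On slow steps, the mean of the tighten and loosen torques gives the nut load directly: about 0.18 N m, or roughly 58 N per nut less the spring. Its slope of about 0.2 N m/rad also says the plate is on the puck. I'll release and check the lean.

Run:
```python
from h import *
y=YAW+np.pi
release(KL,.135)
ctrl.movep(W(-.05,0,.2),down(y))
s=get_state();p,d=vision.grab_frame('wrist');cv2.imwrite('pics/w7.png',p);np.savez('w7.npz',p=p,d=d,**{k:s[k] for k in('tcp_pos','eef_rot')})
print(s['time']);lean('w6.npz');lean('w7.npz')
cv2.imwrite('pics/w7z.png',cv2.resize(p[120:300,150:410],None,fx=3,fy=3,interpolation=cv2.INTER_CUBIC))
```

```text
rel (array([-0.23, -0.14, -0.22]), array([-0.   , -0.007, -0.032]), 42.85)
44.0333
plate (array([ 0.26943515, -0.00283418,  0.05712001]), np.float64(0.001356896491702609), 1862)
bed (array([-0.01295588,  0.00084542,  0.02048227]), np.float64(0.0006448350392468401), 1485) tongue z 0.021089147082023807
L knob top 0.0981214780766473 830
R knob top 0.09866749397695893 826
plate (array([0.27699575, 0.00036447, 0.0564231 ]), np.float64(0.001353357365993986), 1866)
bed (array([-0.01613811,  0.0003933 ,  0.02035694]), np.float64(0.0006692692594595194), 1482) tongue z 0.021086425609297965
L knob top 0.09755469006901701 830
R knob top 0.0975866186275118 825
```

View pics/w7z.png

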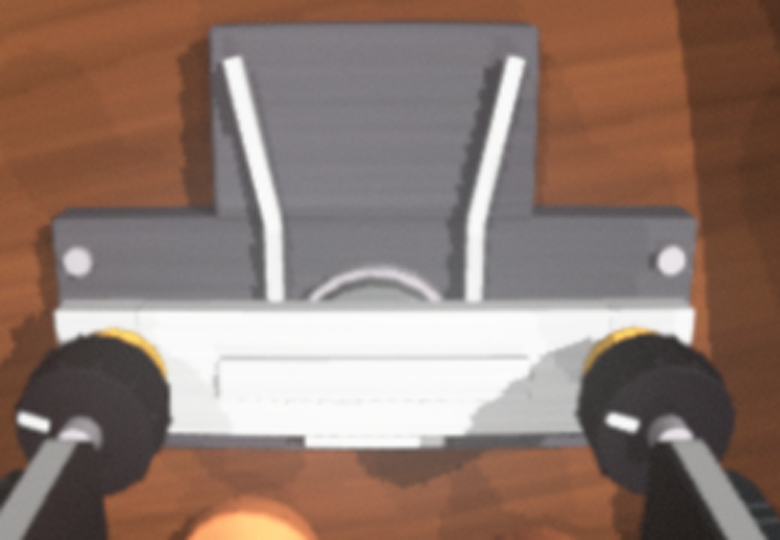

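The plate is now level, with knob tops 0.03 mm apart and a plate slope under 0.02°. Next I'll cross-check the load with a small wiggle on the right knob.

Run:
```python
from h import *
y=YAW+np.pi
z=.067-.0054
grab(KR,z,y)
def r(): 
    s=get_state();return round(s['wrist_torque'][2],3),round(s['tau'][6],3),round(y-yaw_now(s),4)
for a in (-.03,-.06,-.03,0):
    ctrl.set_joints(ctrl.ik(np.r_[KR,z-.003*a],down(y-a)));o=[r()]
    for i in range(3): ctrl.pause(.02);o.append(r())
    print(a,o)
print(get_state()['time'])
```

```text
grip 0.0426 (array([-1.37, -1.12,  5.18]), array([-0.183,  0.377,  0.056]), 46.2)
-0.03 [(np.float64(0.146), np.float64(-0.051), np.float64(-0.0297)), (np.float64(0.151), np.float64(-0.081), np.float64(-0.0297)), (np.float64(0.085), np.float64(-0.1), np.float64(-0.0297)), (np.float64(0.095), np.float64(-0.111), np.float64(-0.0297))]
-0.06 [(np.float64(0.074), np.float64(-0.047), np.float64(-0.0598)), (np.float64(0.094), np.float64(-0.077), np.float64(-0.0598)), (np.float64(0.142), np.float64(-0.095), np.float64(-0.0597)), (np.float64(0.089), np.float64(-0.106), np.float64(-0.0597))]
-0.03 [(np.float64(0.305), np.float64(-0.285), np.float64(-0.0299)), (np.float64(0.27), np.float64(-0.255), np.float64(-0.03)), (np.float64(0.214), np.float64(-0.236), np.float64(-0.03)), (np.float64(0.256), np.float64(-0.225), np.float64(-0.03))]
0 [(np.float64(0.247), np.float64(-0.298), np.float64(0.0)), (np.float64(0.239), np.float64(-0.267), np.float64(-0.0)), (np.float64(0.244), np.float64(-0.249), np.float64(-0.0)), (np.float64(0.2), np.float64(-0.238), np.float64(-0.0001))]
47.4
```

Both knobs read about 0.175 N m of load. That is 100–117 N on the puck depending on spring preload, and the 60–150 N band is met either way. I'll release, back off and check once more.

Run:
```python
from h import *
y=YAW+np.pi
release(KR,.135)
ctrl.movep(W(-.05,0,.2),down(y))
s=get_state();p,d=vision.grab_frame('wrist');cv2.imwrite('pics/w8.png',p);np.savez('w8.npz',p=p,d=d,**{k:s[k] for k in('tcp_pos','eef_rot')})
lean('w8.npz')
p,d=vision.grab_frame('top');cv2.imwrite('pics/t8.png',p);print(F())
```

```text
rel (array([-0.24, -0.48, -0.67]), array([-0.03 ,  0.009, -0.026]), 47.9)
plate (array([0.27479484, 0.00107932, 0.05645107]), np.float64(0.0013878685362893471), 1852)
bed (array([-0.00483121, -0.00029349,  0.02074181]), np.float64(0.0006800154224980599), 1482) tongue z 0.021084120681924196
L knob top 0.09759425427518488 838
R knob top 0.09759456184527768 811
(array([0.71, 1.03, 0.16]), array([ 0.009,  0.033, -0.049]), 49.18)
```

View pics/w8.png

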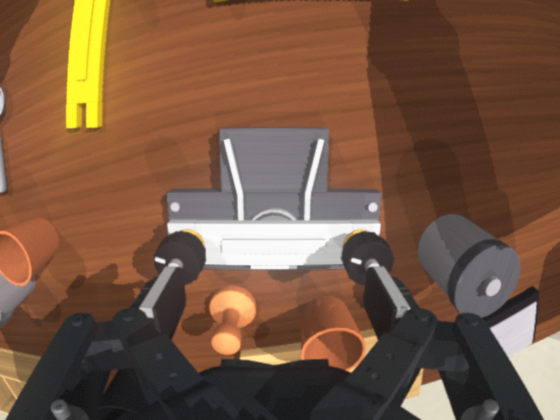

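View pics/t8.png

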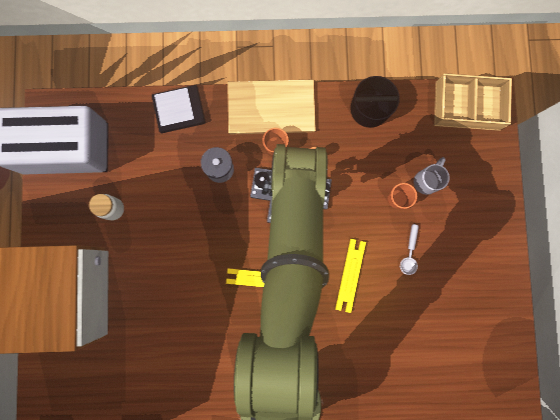

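The puck's rim is still at home at (273,213) under the plate. The knob tops are equal at 0.0976 m, and the other objects stand where they did: canister (217,164), jug (432,178) and spoon (410,250). The gripper is clear of everything, so I'm handing in.

```bash
python3 -c "
from station import ticket;print(ticket.close_job())"
```

```text
the job is handed in; nothing more can be done
None
```

The puck is home against the stop and clamped under a level plate. I handed the job in at about 49 s of the 72 s allowed, with the gripper clear of everything.

- **Push:** I slid the puck along the guides with closed fingers until it touched the stop at the expected position, with a force of about 7 N.
- **Winding:** I turned the knobs in turn, at most 0.8 rad at a time. By my estimates from the knob heights and turns, the lean peaked at about 0.4°.
- **Level:** In the last check both knob tops were at the same height, within 0.01 mm. The fitted plate slope was under 0.1°, about the same size as the measurement noise.
- **Clamp force:** Small back-and-forth turns gave a load of about 0.175 N m on the right knob and 0.18 N m on the left. I take that as roughly 100–117 N on the puck, inside the 60–150 N band. The springs' own force was never measured, so this is an estimate. The depth images gave about 1.35 mm of squeeze, roughly 120 N but uncertain by about 45 N.
- **Torque readings:** The torque readings right after the larger turns contradicted each other because the arm rebounds when it stops. I used only the slow back-and-forth turns.
- **Other objects:** None of the objects visible in the final pictures had moved.

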